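# Set the screen shaker's eccentric shaft at top dead centre under a dial gauge

### The job

The eccentric shaft of the grading-screen shaker is mounted between bench centres, under a dial gauge whose plunger is held up by the small lever with the red ball. Gently lower the lever all the way so that the plunger comes to rest on the eccentric, then turn the crank until the eccentric stands at its highest point under the plunger (the dial hand as far clockwise as the eccentric will carry it) and leave it there, with the lever down and your hand off. Do not knock the dial gauge, and leave the marker, tin, cup and tweezers where they lie.

Things in the scene. Friction and masses are not known exactly. Their poses are not given: they have to be found in the camera images.
- bench_centres: fixed grey bench centres: bed 285 mm long (y) and 150 mm deep; origin on the table under the shaft axis, mid-length. x points to the back (dial faces -x), y along the shaft, z up. Shaft axis 95 mm up. Headstock at y -0.105 (117 mm high, 44 mm wide), crank outside it at y -0.130, tailstock at y +0.108. At x +0.078, y +0.012, an 18 mm column 269 mm high with an arm (top 246 mm) over the dial.
- eccentric (a point): point on the shaft axis, fixed to the fixture, straight below the plunger. The eccentric here is a steel disc 32 mm across, 36 mm wide, set 3 mm off the axis. It is clamped firmly in a carrier and turns with the crank, but at an angle to the crank that differs each time and that nothing shows beforehand.
- dial_head: dial gauge head, delicate (stands little force): round case 62 mm across, 34 mm thick, centre 190 mm above the table, white face 22 mm in front (-x) of the plunger's axis; a black adjusting knob above it, 238 mm up, reaches 56 mm in front. Below: stem and the sprung plunger; its collar hangs on the lever's fork while the lever is up. Origin: table height, below the plunger; axes as bench_centres.
- dial_hand (a joint): red dial hand, rad: 0 straight up, grows clockwise (seen from the front) as the plunger rises, 0.8 rad per mm. Lever up: it only shows the lever's lift (6 to 10: more than the eccentric can give). Lever down: the plunger rides on the eccentric and the hand goes from its lowest, near 0, to its highest (less than one turn of the hand) and back once per crank turn, like a cosine.
- lever (a joint): lifting lever, rad: 0 = fully down on its stop (plunger free), 0.55 = fully up (plunger held clear). It hinges about a level axis along y behind the plunger and points to -x, out in front below the dial. It stays where it is left (stiff pivot, 1 to 2 N at the ball moves it).
- lever_pivot (a point): point on the lever's hinge axis, fixed to the fixture: 22 mm behind (+x) the plunger's axis, 129 mm above the table.
- lever_ball (a point): centre of the red ball, 13 mm across, on the lever's end, 60 mm from the hinge axis. Lever down: 36 mm in front of the plunger's axis, 114 mm above the table; up: 147 mm. The dial's face stands only 14 mm behind it, under the gauge's knob: an upright gripper meets them; one leaning back to -x by 28 to 40 degrees (fingers pointing down and to +x) has room.
- crank (a joint): crank angle, rad, any number of turns: 0 with the knob straight above the axis; grows as the knob, when on top, moves to +x (to the back). About 2 N at the knob turns it; it stays where it is left.
- crank_knob (a point): middle of the crank's black knob, a cylinder 13 mm across and 36 mm long lying along y that spins freely on its pin, 26 mm from the crank's axis. The crank's steel arm is 20 mm from this point towards +y, a steel end cap 20 mm towards -y.
- crank_axis (a point): point fixed to the fixture on the shaft's axis, 95 mm above the table: the centre of the circle (radius 26 mm, in the x-z plane of bench_centres) on which the middle of the knob moves.
- marker_1: loose marker pen, 135 mm long, lying in front of the bed; a bystander.
- sample_tin_a: loose round grey sample tin, 70 mm across, 48 mm high, behind the bed; a bystander.
- cup_steel: loose small steel cup, 65 mm across, 48 mm high, behind the bed; a bystander.
- tweezers: loose steel tweezers, 126 mm long, lying in front of the bed; a bystander.

How it is judged:
On the way:
1. the lever is fully down and the plunger rests on the eccentric (value of joint lever below 0.06 rad), for 0.2 s.
At the end, for the whole second after the job is handed in: the lever is fully down (within 0.06 rad of its stop), the eccentric's highest point stands under the plunger (the dial hand within 0.15 rad of the highest reading the eccentric gives, that is within about 20 degrees of top dead centre), and the crank is at rest (value of joint lever below 0.06 rad and value of joint dial_hand between 4.62 and 5 rad and velocity of joint crank between -0.05 and 0.05 rad/s); the robot touches nothing.
It fails at once if the lever is snapped down (faster than 5 rad/s) instead of lowered gently (velocity of joint lever below -5 rad/s).
It fails at once if the dial gauge is pushed by the robot with more than 10 N (contact force between any of the arm, the fingers and dial_head above 10 N).
It fails at once if the marker, tin, cup or tweezers are moved by more than 3 cm (distance of any of marker_1, sample_tin_a, cup_steel, tweezers from where it was at the start of the episode above 0.03 m).
It also fails if it takes over 61 s, if anything falls off the work surface, if the arm or the gripper's body presses on something with over 40 N, if the wrist force passes 120 N, or if a joint passes its speed limit or range.

### The arm

A 7-joint arm with a two-finger parallel gripper is mounted at the origin on a cart in front of the work surface, level with it; the furniture and walls round the work are solid. World frame = base frame: x ahead of the robot, y to its left, z up, the work surface at z = 0. Lengths are in m, angles in rad, forces in N, time in s.
With the tool pointing down it reaches from about 0.425 to 0.875 m from the base axis. Payload 4.7 kg.
Tool frame: the origin (TCP) lies midway between the tips of the shut fingers; the grasp point (between the pads) lies ctrl.grip_point_offset behind it (ctrl.grip_point_offset is the distance from the TCP to the grasp point, in m); z points along the fingers, y is the direction in which the jaws open and shut (so a half turn about z gives the same grasp; the last joint's range is limited). The gripper opens to 87 mm and grips with 3 to 60 N. Pads are 19 mm wide; open, the fingers measure 117 mm over their backs; the gripper's body (75 mm by 190 mm) begins 51 mm behind the grasp point.
Start: joints at [0.014, 0.321, -0.07, 1.45, 0.023, 1.371, -0.057], TCP at [0.65, -0, 0.223] pointing down, gripper open.
Joint ranges: [-2.86, 2.86], [-0.3, 2.09], [-1.38, 1.24], [0.06, 2.45], [-1.56, 4.7], [0.09, 2.05], [-2.69, 2.69]. Speed limits (rad/s): [2.57, 2.57, 3.14, 3.14, 3.14, 3.14, 3.14].

### API

Orientations are given as a 3x3 rotation matrix whose columns are the frame's x, y, z axes.
In Python, from cell import ctrl, cams, models gives the robot as it stands.
- The arm moves only by the shell command python3 -m crank 'ROWS'. ROWS is JSON, a list of rows, each a list of 3 entries, a list of its own where there are three numbers: the turn, a rotation vector about the tool's x, y, z in degrees, then the shift along the tool's x, y, z in cm, then the closure, from 0 (fully open) to 1 (shut). A call has exactly 8 rows; each row shifts and turns the commanded pose from where the row before left it, along the tool's axes as they then stand; what a row does not reach is not made up. A row lasts 1/12 s, in which the tool goes at most 41.7 mm and 7.16 degrees, less where a joint would pass 70% of its speed; a pose out of reach is approached as far as the arm can. A call is refused whole if a number of a shift passes 4.17 or a number of a turn 7.16, either way. A call with a gripper value outside its range is refused whole. The fingers move at their own pace and stop on an object; the grip force is fixed at half the most. Time passes only in rows, so rows that do not move let the fingers close, or fill a call up. It gives the time, the measured TCP pose, the force and the opening at its end, in the units of the state.
- ctrl.read_state(): the state, without advancing time (a new reading comes with each control period).
- cams.snapshot(name): name is "scene" or "side" or "wrist"; returns a dict with "img" (420x560x3 uint8, blue, green, red), "depth" (420x560 float32, m along the optical axis (not along the pixel's ray), 0 where there is no reading), "vfov" (degrees; the focal length in pixels is half the picture's height over the tangent of half this angle, whatever the lens; pixels are square), "cx", "cy" (the principal point, pixels), "cam_to_world" (4x4, takes a point from camera to world coordinates). Camera axes: x right, y up, looking along -z (the intrinsics and any distortion apply to the point x, -y, -z); pixel columns grow to the right and rows downward; lengths in m; the calibration is good to about 2 mm. A picture is of the moment at which its call begins.
- ctrl.hand_in(): hands the job in, once; it reports no verdict.
Trained networks look in the newest picture that a camera, given by its name, has taken for a name from the list of things; names that differ only in an ending like _2 or _b are one class to them, and where a whole thing is asked for, a point or a joint stands for the part that bears it (a point fixed in the world has none). Each returns a list of dicts, best first, with "conf" (0 to 1); they miss things now and then, are a little off and sometimes report something else, mostly with a low value. They report only what shows in the picture. A call takes as long as a camera call.
- models.recognise(camera, thing): "extent" ([left, top, right, bottom] in pixels, round what is visible of it).
- models.regions_of(camera, thing): "mask" (420x560 bool, what is visible of it) and "extent" ([left, top, right, bottom] in pixels, round what is visible of it).
The state is a dict: "time": time; "joint_positions": joint angles; "joint_vel": joint speeds; "tau": joint torques, N m; "tcp_pos": TCP position; "ee_rot": TCP orientation; "ft_force": force on the tool from outside, world axes, zero at the start; "ft_torque": the same for the moment, N m; "finger_gap": finger opening in m.
Only numpy, scipy, OpenCV 4.12 (cv2) and the standard library are available. Lean on these libraries where they do the work, as an engineer would, in place of code of your own. Each camera call takes 0.05 s, during which the arm holds its last target. There are 200 camera calls.

## Working session

There is one attempt and no reset: what is moved stays moved. The work goes in short steps, Python scripts to look and compute and a shell command to move; the robot and the scene stay as the last step left them, time stands still between calls to the robot, and variables do not carry over. Pictures are saved under pics/ and viewed, about 8 in all and at most 12, crops included, and the job is handed in when it is done.

```bash
mkdir -p pics; ls; cat > h.py <<'E'
import numpy as np,cv2
from cell import ctrl,cams,models
def pt(s,u,v,d):
    f=210/np.tan(np.radians(s['vfov'])/2)
    p=np.array([(u-s['cx'])/f*d,-(v-s['cy'])/f*d,-d,1])
    return (np.array(s['cam_to_world'])@p)[:3]
def px(s,P):
    f=210/np.tan(np.radians(s['vfov'])/2)
    c=np.linalg.inv(np.array(s['cam_to_world']))@np.append(P,1)
    return s['cx']+f*c[0]/-c[2], s['cy']-f*c[1]/-c[2]
E
python3 - <<'E'
from h import *
print(ctrl.read_state(), ctrl.grip_point_offset)
ims=[]
for n in ['scene','side']:
    s=cams.snapshot(n); ims.append(s['img'])
    print(n,s['vfov'],s['cx'],s['cy'],[k for k in s],np.round(s['cam_to_world'],3).tolist())
    for t in ['lever_ball','crank_knob','dial_head','bench_centres','lever','crank']:
        for r in models.regions_of(n,t)[:2]:
            m=r['mask']&(s['depth']>0); v,u=np.nonzero(m)
            if len(u)==0: continue
            P=np.array([pt(s,a,b,s['depth'][b,a]) for a,b in zip(u[::max(1,len(u)//300)],v[::max(1,len(u)//300)])])
            print(t,round(r['conf'],2),np.round(r['extent']),len(u),'med',np.round(np.median(P,0),3),'lo',np.round(P.min(0),3),'hi',np.round(P.max(0),3))
cv2.imwrite('pics/a.png',ims[0]);cv2.imwrite('pics/b.png',ims[1])
E
```

```text
pics
{'time': 0.0, 'joint_positions': array([ 0.014091  ,  0.32176593, -0.07010478,  1.45166796,  0.02260239,
        1.37075651, -0.05693233]), 'joint_vel': array([-0.00172777, -0.0008542 , -0.00012477, -0.00082753, -0.00063733,
        0.00097898,  0.00061295]), 'tau': array([-2.58547143e-04, -4.91284704e+01, -4.03903294e-01, -3.12526345e+01,
       -6.40594075e-02,  4.37659642e-02,  1.61017233e-04]), 'tcp_pos': array([ 6.49464715e-01, -3.17153822e-05,  2.21502238e-01]), 'ee_rot': array([[-2.66644365e-05,  9.99998365e-01, -1.80806151e-03],
       [ 9.99999995e-01,  2.64967825e-05, -9.27496967e-05],
       [-9.27016372e-05, -1.80806398e-03, -9.99998361e-01]]), 'ft_force': array([ 0.31515963, -0.37222979,  0.54848519]), 'ft_torque': array([-0.00633984, -0.01494176,  0.03737369]), 'finger_gap': 0.08667128487319373} 0.0187
scene 55.24192704508211 277.8628721852678 210.5675694776945 ['img', 'depth', 'vfov', 'cx', 'cy', 'cam_to_world'] [[0.714, 0.371, -0.594, 0.088], [-0.701, 0.37, -0.61, -0.575], [-0.006, 0.852, 0.524, 0.581], [0.0, 0.0, 0.0, 1.0]]
lever_ball 0.43 [257. 221. 278. 232.] 
[... 1146 characters left out ...]
4, -0.708, -0.049], [-0.787, 0.24, -0.569, -0.558], [-0.026, 0.908, 0.419, 0.53], [0.0, 0.0, 0.0, 1.0]]
lever_ball 0.69 [264. 231. 276. 235.] 41 med [ 0.512 -0.085  0.144] lo [ 0.508 -0.088  0.137] hi [ 0.54  -0.077  0.149]
crank_knob 0.92 [255. 233. 372. 292.] 1597 med [ 0.536 -0.153  0.104] lo [ 0.508 -0.27  -0.002] hi [ 0.706 -0.022  0.129]
dial_head 0.85 [252. 172. 297. 241.] 1613 med [ 0.532 -0.092  0.198] lo [ 0.494 -0.119  0.   ] hi [0.872 0.233 0.246]
bench_centres 0.78 [218. 141. 386. 349.] 14713 med [ 0.543 -0.104  0.055] lo [ 0.476 -0.248 -0.002] hi [0.906 0.142 0.268]
crank 0.74 [255. 234. 369. 288.] 1493 med [ 0.536 -0.144  0.103] lo [ 0.507 -0.271 -0.   ] hi [0.711 0.058 0.129]
```

```bash
python3 - <<'E'
import cv2,numpy as np
a=cv2.imread('pics/a.png')[120:360,180:400];b=cv2.imread('pics/b.png')[120:360,180:400]
a,b=[cv2.resize(i,None,fx=1.8,fy=2.4*.75,interpolation=3) for i in (a,b)]
cv2.imwrite('pics/c.png',np.hstack([a,b]))
E
```

```text
(no output)
```

View pics/c.png

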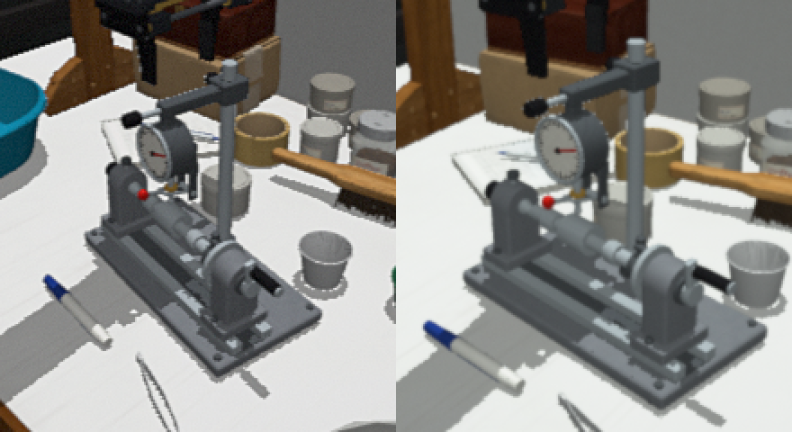

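View pics/b.png

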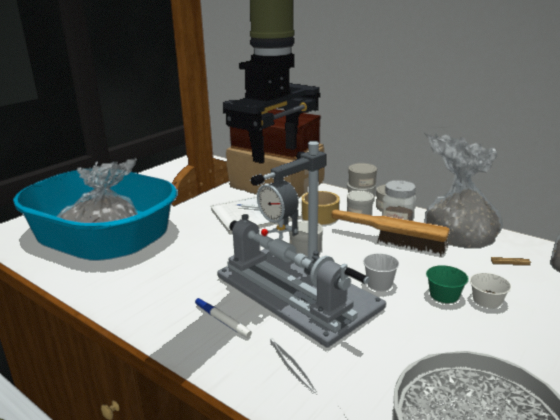

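The scene shows the fixture roughly parallel to the world axes, the red ball at side px (264,232), the black crank knob at about (355,273) (to the back), and the dial hand pointing right. Next I fit the fixture pose from the depth.

```bash
cat >> h.py <<'E'
def cloud(s,m=None):
    d=s['depth']; m=(d>0) if m is None else m&(d>0)
    v,u=np.nonzero(m); f=210/np.tan(np.radians(s['vfov'])/2); z=d[v,u]
    p=np.c_[(u-s['cx'])/f*z,-(v-s['cy'])/f*z,-z,np.ones(len(z))]
    return (p@np.array(s['cam_to_world']).T)[:,:3],s['img'][v,u].astype(int),u,v
E
python3 - <<'E'
from h import *
C=[]
for n in ['scene','side']:
    s=cams.snapshot(n); P,c,u,v=cloud(s)
    box=(P[:,0]>.4)&(P[:,0]<.72)&(P[:,1]>-.33)&(P[:,1]<.1)&(P[:,2]<.3)
    top=box&(P[:,2]>.258); print(n,'coltop',P[top].mean(0).round(4),top.sum(),P[top].max(0).round(3))
    red=box&(c[:,2]>130)&(c[:,1]<60)&(c[:,0]<60)
    print('red',[(list(map(int,(u[i],v[i]))),P[i].round(3).tolist()) for i in np.nonzero(red)[0][::3]])
    blk=box&(c.max(1)<45)&(P[:,2]>.05)
    for nm,k in [('gk',blk&(P[:,2]>.22)),('ck',blk&(P[:,2]<.14)&(P[:,1]<-.2))]:
        Q=P[k]; print(nm,len(Q),Q.mean(0).round(4),Q.min(0).round(3),Q.max(0).round(3))
    b=box&(P[:,2]>.008)&(P[:,2]<.03); C.append(P[b])
    print(np.histogram(P[b][:,2],11,(.008,.03))[0])
Q=np.vstack(C)
print(cv2.minAreaRect(Q[:,:2].astype(np.float32)))
np.save('bed.npy',Q)
for th in np.radians(np.arange(-14,14,2)):
    R=np.array([[np.cos(th),np.sin(th)],[-np.sin(th),np.cos(th)]]);q=Q[:,:2]@R.T
    lo,hi=np.percentile(q,[.7,99.3],axis=0); print(np.degrees(th).round(),lo.round(4),hi.round(4),(hi-lo).round(4))
E
```

```text
scene coltop [ 0.6326 -0.0235  0.2795] 499 [0.718 0.035 0.3  ]
red [([258, 225], [0.513, -0.083, 0.15]), ([257, 226], [0.512, -0.081, 0.147]), ([260, 226], [0.516, -0.085, 0.147]), ([258, 227], [0.511, -0.085, 0.147]), ([261, 227], [0.517, -0.088, 0.145]), ([259, 228], [0.512, -0.087, 0.145])]
gk 910 [ 0.622  -0.0336  0.2575] [ 0.494 -0.12   0.22 ] [0.718 0.034 0.3  ]
ck 109 [ 0.5167 -0.2514  0.123 ] [ 0.511 -0.269  0.091] [ 0.525 -0.22   0.127]
[ 192  219  286  319 1089 1338  361  157  142  163  389]
side coltop [ 0.6318 -0.0177  0.28  ] 742 [0.719 0.037 0.3  ]
red [([263, 230], [0.511, -0.081, 0.148]), ([266, 230], [0.514, -0.086, 0.149]), ([264, 231], [0.511, -0.084, 0.148]), ([267, 231], [0.517, -0.085, 0.145]), ([264, 232], [0.51, -0.084, 0.146]), ([262, 233], [0.507, -0.083, 0.145]), ([265, 233], [0.511, -0.086, 0.144])]
gk 1144 [ 0.6247 -0.013   0.2625] [ 0.494 -0.088  0.223] [0.718 0.035 0.3  ]
ck 113 [ 0.5156 -0.2498  0.1243] [ 0.51  -0.266  0.12 ] [ 0.521 -0.233  0.128]
[ 342  305  337  455  894 2140  754  301  264  256  428]
((0.576950192451477, -0.1359671801328659), (0.35385972261428833, 0.32394659519195557), 82.39586639404297)
-14.0 [ 0.4233 -0.1444] [0.7514 0.1677] [0.328  0.3121]
-12.0 [ 0.4264 -0.1704] [0.7461 0.1481] [0.3197 0.3185]
-10.0 [ 0.4287 -0.1963] [0.7402 0.1292] [0.3116 0.3256]
-8.0 [ 0.4302 -0.2219] [0.7352 0.1108] [0.3049 0.3327]
-6.0 [ 0.4304 -0.2473] [0.7304 0.0912] [0.3    0.3385]
-4.0 [ 0.4288 -0.2724] [0.7251 0.0726] [0.2963 0.345 ]
-2.0 [ 0.4262 -0.2971] [0.7193 0.054 ] [0.2931 0.3511]
0.0 [ 0.4228 -0.3215] [0.7133 0.0356] [0.2905 0.3571]
2.0 [ 0.4188 -0.3455] [0.7063 0.0171] [0.2874 0.3626]
4.0 [ 0.4139 -0.3691] [ 0.6985 -0.0016] [0.2845 0.3674]
6.0 [ 0.4083 -0.3921] [ 0.6902 -0.0202] [0.2819 0.3719]
8.0 [ 0.4025 -0.4147] [ 0.6836 -0.0385] [0.2811 0.3762]
10.0 [ 0.3959 -0.4368] [ 0.6798 -0.0572] [0.2839 0.3796]
12.0 [ 0.3882 -0.4583] [ 0.6746 -0.075 ] [0.2864 0.3834]
```

```bash
python3 - <<'E'
from h import *
C=[];K=[]
for n in ['scene','side']:
    s=cams.snapshot(n); r=models.regions_of(n,'bench_centres')[0]
    P,c,u,v=cloud(s,r['mask'])
    t=(P[:,2]>.255)&(P[:,1]<-.03)&(P[:,0]<.7); print(n,'col',np.median(P[t],0).round(4),P[t].min(0).round(4),P[t].max(0).round(4),t.sum())
    b=(P[:,2]>.014)&(P[:,2]<.0215); C.append(P[b])
    P,c,u,v=cloud(s); k=(c.max(1)<45)&(P[:,2]<.14)&(P[:,2]>.09)&(P[:,1]<-.2)&(P[:,1]>-.3)&(P[:,0]<.56)&(P[:,0]>.48); K.append(P[k])
    g=(c.max(1)<60)&(P[:,2]<.25)&(P[:,2]>.225)&(P[:,1]<-.05)&(P[:,1]>-.15)&(P[:,0]<.53)&(P[:,0]>.45); print('gk',np.median(P[g],0).round(4),P[g].min(0).round(4))
Q=np.vstack(C)[:,:2].astype(np.float32); Q=Q[(Q[:,0]<.72)&(Q[:,1]<.06)]
best=[]
for d in np.arange(-15,15.1,1):
    th=np.radians(d);R=np.array([[np.cos(th),np.sin(th)],[-np.sin(th),np.cos(th)]]);q=Q@R.T
    lo,hi=np.percentile(q,[.4,99.6],axis=0);w=hi-lo; best.append((w.prod(),d,w.round(4),(R.T@((lo+hi)/2)).round(4)))
for b in sorted(best,key=lambda b:b[0])[:4]: print(b)
K=np.vstack(K); k=K-K.mean(0); print('knob',K.mean(0).round(4),np.linalg.svd(k)[2][0].round(3) if len(k)<3000 else '',len(K))
for a in np.arange(-.275,-.215,.005):
    m=(K[:,1]>=a)&(K[:,1]<a+.005)
    if m.sum(): print(a.round(3),m.sum(),np.median(K[m],0).round(4),K[m].min(0).round(4),K[m].max(0).round(4))
E
```

```text
scene col [ 0.6227 -0.1056  0.2635] [ 0.6183 -0.1118  0.255 ] [ 0.6347 -0.094   0.2696] 79
gk [ 0.5019 -0.0861  0.2403] [ 0.4938 -0.0894  0.2314]
side col [ 0.6222 -0.1043  0.2639] [ 0.6173 -0.1098  0.255 ] [ 0.6332 -0.0936  0.2701] 102
gk [ 0.4994 -0.0837  0.2408] [ 0.4935 -0.0892  0.2335]
(np.float64(0.0415886276378118), np.float64(-9.0), array([0.1489, 0.2792]), array([ 0.571 , -0.1069]))
(np.float64(0.041604623687023314), np.float64(-10.0), array([0.1495, 0.2782]), array([ 0.5715, -0.1075]))
(np.float64(0.04237185821057634), np.float64(-11.0), array([0.1524, 0.2781]), array([ 0.5714, -0.1081]))
(np.float64(0.0423840901909548), np.float64(-8.0), array([0.1512, 0.2802]), array([ 0.5703, -0.1068]))
knob [ 0.5162 -0.2507  0.1239] [ 0.145  0.983 -0.116] 221
-0.27 17 [ 0.5134 -0.2658  0.1254] [ 0.5104 -0.2686  0.1197] [ 0.5188 -0.2651  0.1268]
-0.265 33 [ 0.5134 -0.2625  0.1251] [ 0.509  -0.2648  0.1195] [ 0.5186 -0.2602  0.1276]
-0.26 32 [ 0.5149 -0.2577  0.1246] [ 0.5117 -0.2598  0.1202] [ 0.5209 -0.2552  0.1276]
-0.255 33 [ 0.5155 -0.2526  0.1246] [ 0.5123 -0.2549  0.1201] [ 0.5203 -0.2502  0.1276]
-0.25 36 [ 0.5161 -0.2478  0.1242] [ 0.5125 -0.25    0.121 ] [ 0.5234 -0.245   0.1275]
-0.245 32 [ 0.5174 -0.2419  0.1244] [ 0.5138 -0.2449  0.1207] [ 0.5244 -0.2402  0.1278]
-0.24 28 [ 0.5178 -0.2377  0.1244] [ 0.515  -0.2395  0.1193] [ 0.5248 -0.2351  0.1271]
-0.235 8 [ 0.5173 -0.2341  0.1219] [ 0.5159 -0.2349  0.1183] [ 0.5207 -0.2335  0.1251]
-0.225 1 [ 0.5186 -0.2202  0.0916] [ 0.5186 -0.2202  0.0916] [ 0.5186 -0.2202  0.0916]
-0.22 1 [ 0.5167 -0.2194  0.0923] [ 0.5167 -0.2194  0.0923] [ 0.5167 -0.2194  0.0923]
```

Fixture yaw is about -9.5°, its origin near (.549,-.099), and the crank knob is almost on top. First I back the arm off toward the robot, closing and turning the hand.

```bash
cat >> h.py <<'E'
th=np.radians(-9.5); fx=np.array([np.cos(th),np.sin(th),0]); fy=np.array([-np.sin(th),np.cos(th),0]); fz=np.array([0,0,1.])
F=np.array([fx,fy,fz]).T; O=np.array([.549,-.099,0])
def W(l): return O+F@np.array(l)
def go(P,R=None):
    "remaining shift in cm in current tool axes, remaining turn (rotvec deg, tool axes)"
    from scipy.spatial.transform import Rotation as Ro
    s=ctrl.read_state(); T=s['ee_rot']
    print('t',round(s['time'],2),'tcp',s['tcp_pos'].round(4),'local',(F.T@(s['tcp_pos']-O)).round(4),'shift cm',(T.T@(P-s['tcp_pos'])*100).round(2), 'f',s['ft_force'].round(1),'gap',round(s['finger_gap'],4),'q',s['joint_positions'].round(2))
    if R is not None: print('turn',np.degrees(Ro.from_matrix(T.T@R).as_rotvec()).round(2),'shift in goal axes',(R.T@(P-s['tcp_pos'])*100).round(2))
def lean(a):
    a=np.radians(a); z=np.cos(a)*-fz+np.sin(a)*fx; return np.array([np.cross(fy,z),fy,z]).T
E
python3 -m crank '[[[0,0,0],[0,-3,0],0.5],[[0,0,0],[0,-4,0],1],[[0,0,0],[0,-4,0],1],[[0,0,0],[0,-4,0],1],[[0,0,-7],[0,-2.5,-1.5],1],[[0,0,-7],[0,0,-1],1],[[0,0,-7],[0,0,0],1],[[0,0,-7],[0,0,0],1]]'
python3 -m crank '[[[0,0,-7],[0,0,0],1],[[0,0,-7],[0,0,0],1],[[0,0,-7],[0,0,0],1],[[0,0,-7],[0,0,0],1],[[0,0,-7],[0,0,0],1],[[0,0,-7],[0,0,0],1],[[0,0,-7],[0,0,0],1],[[0,0,-3.5],[0,0,0],1]]'
python3 -c "
from h import *
R=lean(40); B=np.array([.516,-.082,.146]); go(B-R[:,2]*.05-.005*fx,R)"
```

```text
time: 1.67
tcp_pos: [0.4751, -0.0, 0.249]
ee_rot: [[-0.475, 0.88, 0.003], [0.88, 0.475, -0.0], [-0.002, 0.003, -1.0]]
ft_force: [-0.8, -0.1, -0.9]
finger_gap: 0.042
time: 2.33
tcp_pos: [0.475, -0.0, 0.2477]
ee_rot: [[-0.987, 0.159, 0.0], [0.159, 0.987, -0.0], [-0.0, 0.0, -1.0]]
ft_force: [0.2, -0.5, 0.3]
finger_gap: 0.0006
t 2.33 tcp [ 0.475  -0.      0.2477] local [-0.0893  0.0854  0.2477] shift cm [-1.64 -7.42  6.34] f [ 0.2 -0.5  0.3] gap 0.0006 q [-0.   -0.06 -0.05  1.83 -0.    1.37  1.36]
turn [  0.11 -39.98   0.31] shift in goal axes [ 2.79 -7.41  5.94]
```

```bash
python3 -m crank '[[[0,-6.7,0],[0.5,0,0],1],[[0,-6.7,0],[0.5,0,0],1],[[0,-6.7,0],[0.5,0,0],1],[[0,-6.7,0],[0.5,-1.4,0],1],[[0,-6.7,0],[0.5,-2,0],1],[[0,-6.5,0],[0,-2,0],1],[[0,0,0],[0,-2,0],1],[[0,0,0],[0,0,0],1]]'
python3 - <<'E'
from h import *
R=lean(40); B=np.array([.516,-.082,.146]); go(B-R[:,2]*.05-.005*fx,R)
s=cams.snapshot('wrist'); cv2.imwrite('pics/w.png',s['img'])
P,c,u,v=cloud(s); red=(c[:,2]>130)&(c[:,1]<60)&(c[:,0]<60)&(P[:,2]>.12)&(P[:,2]<.17)
print(red.sum(), P[red].mean(0) if red.any() else '')
for r in models.regions_of('wrist','lever_ball')[:2]: print(r['conf'],r['extent'])
s2=cams.snapshot('side'); i=np.hstack([cv2.resize(s['img'],(400,300)),cv2.resize(s2['img'][90:300,170:450],(400,300))]); cv2.imwrite('pics/d.png',i)
E
```

```text
time: 3.0
tcp_pos: [0.483, -0.0336, 0.2096]
ee_rot: [[-0.921, 0.166, 0.352], [0.152, 0.986, -0.069], [-0.359, -0.01, -0.933]]
ft_force: [0.7, 0.8, 0.4]
finger_gap: 0.0003
t 3.0 tcp [ 0.483  -0.0336  0.2096] local [-0.0759  0.0536  0.2096] shift cm [ 0.6  -4.2   2.52] f [0.7 0.8 0.4] gap 0.0003 q [ 0.11 -0.3  -0.13  2.15  0.05  0.93  1.36]
turn [ -0.52 -18.99   0.24] shift in goal axes [ 1.37 -4.23  2.15]
8 [ 0.51024346 -0.07866759  0.14511504]
0.75 [6.2, 140.8, 386.7, 262.4]
```

View pics/d.png

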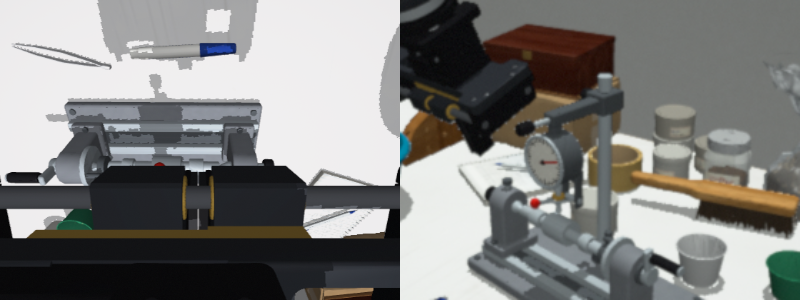

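```bash
python3 - <<'E'
from h import *
from scipy.optimize import lstsq if False else least_squares
E
python3 - <<'E'
import numpy as np
from scipy.optimize import least_squares
D=[((.3218,1.4517,1.3708),(.6495,.2215)),((-.06,1.83,1.37),(.475,.2477)),((-.3,2.15,.93),(.4842,.2096))]
def fk(p,q):
    a=np.cumsum(q); l1,l2,L,h,o=p
    return np.array([o+l1*np.sin(a[0])+l2*np.sin(a[1])+L*np.sin(a[2]),h+l1*np.cos(a[0])+l2*np.cos(a[1])+L*np.cos(a[2])])
f=lambda p:np.concatenate([fk(p,q)-x for q,x in D])
r=least_squares(f,[.4,.4,.3,.3,0]);p=r.x;print(p,r.cost, f(p).round(4))
for lean in (25,28,30,33,36,40):
  for zt in (.12,.153,.19):
    x=np.array([.52-.006*0,zt]);A=np.pi-np.radians(lean)
    w=x-p[2]*np.array([np.sin(A),np.cos(A)])-[p[4],p[3]]
    d=np.hypot(*w);c=(d*d-p[0]**2-p[1]**2)/(2*p[0]*p[1])
    q4=np.arccos(np.clip(c,-1,1));q2=np.arctan2(w[0],w[1])-np.arctan2(p[1]*np.sin(q4),p[0]+p[1]*np.cos(q4))
    print(lean,zt,round(c,2),round(q2,2),round(q4,2),round(A-q2-q4,2))
E
```

```text
[ 0.46942815  0.531733    0.36897101  0.25276235 -0.01873903] 3.234028822324025e-07 [ 0.0001  0.0006 -0.0001 -0.0005  0.     -0.    ]
25 0.12 -0.63 -0.17 2.26 0.62
25 0.153 -0.6 -0.21 2.22 0.7
25 0.19 -0.57 -0.25 2.17 0.78
28 0.12 -0.67 -0.2 2.3 0.56
28 0.153 -0.64 -0.25 2.26 0.64
28 0.19 -0.6 -0.29 2.22 0.72
30 0.12 -0.69 -0.22 2.33 0.51
30 0.153 -0.66 -0.27 2.29 0.59
30 0.19 -0.62 -0.31 2.25 0.68
33 0.12 -0.72 -0.25 2.37 0.44
33 0.153 -0.69 -0.3 2.33 0.53
33 0.19 -0.66 -0.34 2.29 0.62
36 0.12 -0.75 -0.27 2.41 0.37
36 0.153 -0.72 -0.32 2.38 0.46
36 0.19 -0.69 -0.37 2.33 0.55
40 0.12 -0.78 -0.3 2.47 0.28
40 0.153 -0.76 -0.36 2.43 0.37
40 0.19 -0.73 -0.41 2.39 0.46  File "<stdin>", line 2
    from scipy.optimize import lstsq if False else least_squares
                                     ^^
SyntaxError: invalid syntax
```

Joint 2's lower limit caps the straight lean at about 21–32°. I'll check whether a diagonal lean gives clearance and is reachable.

```bash
cat > k.py <<'E'
from h import *
from scipy.spatial.transform import Rotation as Ro
from scipy.optimize import least_squares
rz=lambda a:Ro.from_euler('z',a).as_matrix(); ry=lambda a:Ro.from_euler('y',a).as_matrix()
LO=np.array([-2.86,-.3,-1.38,.06,-1.56,.09,-2.69]);HI=np.array([2.86,2.09,1.24,2.45,4.7,2.05,2.69])
l1,l2,L,h,o=[.46942815,.531733,.36897,.25276,-.01874]
def fk(q,P=(l1,l2,L,h,o,0)):
    l1,l2,L,h,o,t=P
    R=rz(q[0]);p=np.array([0,0,h])+R@[o,0,0];R=R@ry(q[1])@rz(q[2]);p=p+R@[0,0,l1]
    R=R@ry(q[3])@rz(q[4]);p=p+R@[0,0,l2];R=R@ry(q[5])@rz(q[6]+t);p=p+R@[0,0,L];return p,R
def ik(P,R,seeds):
    best=None
    for s in seeds:
        f=lambda q:np.r_[(fk(q)[0]-P)*10,(Ro.from_matrix(fk(q)[1].T@R@C)).as_rotvec()]
        r=least_squares(f,np.clip(s,LO+.01,HI-.01),bounds=(LO+.015,HI-.015),max_nfev=60)
        if best is None or r.cost<best.cost: best=r
        if r.cost<1e-6: break
    return best
C=np.eye(3)
E
python3 - <<'E'
from k import *
s=ctrl.read_state(); q=s['joint_positions'];p,R=fk(q)
print(p.round(4),s['tcp_pos'].round(4)); print((R.T@s['ee_rot']).round(3))
q0=[0.014091,0.32176593,-0.07010478,1.45166796,0.02260239,1.37075651,-0.05693233];p,R=fk(q0);print(p,R.round(3))
E
```

```text
[0.4846 0.006  0.21  ] [ 0.4841 -0.0346  0.211 ]
[[ 0.309  0.941 -0.138]
 [-0.951  0.309 -0.022]
 [ 0.022  0.138  0.99 ]]
[ 0.64912558 -0.02779513  0.2225239 ] [[-1.     0.    -0.002]
 [ 0.     1.     0.   ]
 [ 0.002  0.    -1.   ]]
```

```bash
python3 - <<'E'
from k import *
import itertools
s=ctrl.read_state()
q0=np.array([0.014091,0.32176593,-0.07010478,1.45166796,0.02260239,1.37075651,-0.05693233]);R0=np.array([[0,1,-.0018],[1,0,0],[0,-.0018,-1]]);p0=np.array([.6495,0,.2215])
res=[]
for sg in itertools.product([1,-1],repeat=4):
    S=np.array([sg[0],1,sg[1],1,sg[2],1,sg[3]])
    a=fk(q0*S);b=fk(s['joint_positions']*S); C0=a[1].T@R0; C1=b[1].T@s['ee_rot']
    res.append((np.linalg.norm(C0-C1)+10*np.linalg.norm(a[0]-p0)+10*np.linalg.norm(b[0]-s['tcp_pos']),sg,a[0].round(4),b[0].round(4),C0.round(2).tolist()))
for r in sorted(res,key=lambda r:r[0])[:4]: print(r)
print(s['tcp_pos'],s['joint_positions'])
E
```

```text
(np.float64(0.5647440420206961), (-1, -1, -1, -1), array([0.6491, 0.0278, 0.2225]), array([ 0.4846, -0.006 ,  0.21  ]), [[-0.0, -1.0, -0.0], [1.0, -0.0, 0.0], [-0.0, -0.0, 1.0]])
(np.float64(0.6945222855983614), (1, 1, -1, -1), array([ 0.6483, -0.0441,  0.2229]), array([ 0.4841, -0.023 ,  0.2088]), [[0.1, -0.99, 0.0], [0.99, 0.1, 0.04], [-0.04, -0.0, 1.0]])
(np.float64(0.8823367885790536), (1, 1, 1, -1), array([ 0.6491, -0.0278,  0.2225]), array([0.4846, 0.006 , 0.21  ]), [[0.11, -0.99, -0.0], [0.99, 0.11, -0.0], [0.0, -0.0, 1.0]])
(np.float64(1.1562697331194476), (-1, -1, 1, -1), array([0.6483, 0.0441, 0.2229]), array([0.4841, 0.023 , 0.2088]), [[0.01, -1.0, -0.0], [1.0, 0.01, -0.04], [0.04, -0.0, 1.0]])
[ 0.48413889 -0.0345992   0.21100058] [ 0.1099006  -0.30104895 -0.13201535  2.14966665  0.04909958  0.93041721
  1.35451128]
```

```bash
cat >> k.py <<'E'
S7=np.array([-1,1,-1,1,-1,1,-1]); _fk=fk
C=np.array([[0,-1,0],[1,0,0],[0,0,1.]])
def fk(q):
    q=np.asarray(q)*S7; p,R=_fk(q); return p+rz(q[0])@[0,-.028,0],R@C
def ik(P,R,seeds):
    best=None
    for s in seeds:
        def f(q):
            p,T=fk(q); return np.r_[(p-P)*10,Ro.from_matrix(T.T@R).as_rotvec()]
        r=least_squares(f,np.clip(s,LO+.02,HI-.02),bounds=(LO+.015,HI-.015),max_nfev=50)
        if best is None or r.cost<best.cost: best=r
        if r.cost<1e-6: break
    return best
def tool(phi,a,rho=0):
    "phi: lean azimuth, body goes to local (-cos,-sin)"
    u=np.array([-np.cos(phi),-np.sin(phi),0]);k=u*np.sin(a)+np.array([0,0,np.cos(a)])
    z=-k; y=np.array([-u[1],u[0],0])*-1; x=np.cross(y,z); return np.array([x,y,z]).T@rz(rho)   # local frame
def cyl(p0,ax,L,r,n=24):
    ax=np.array(ax,float);e=np.linalg.svd(ax[None])[2][1:];t=np.linspace(0,2*np.pi,n,endpoint=False)
    c=[np.array(p0)+ax*s+rr*(np.cos(a)*e[0]+np.sin(a)*e[1]) for s in np.linspace(0,L,6) for a in t for rr in (r,r/2)];return c
OBS=np.array(cyl([-.022,.012,.19],[1,0,0],.034,.031)+cyl([-.056,.012,.238],[1,0,0],.05,.007)+cyl([0,.012,.238],[1,0,0],.078,.009)+cyl([.078,.012,0],[0,0,1],.269,.009)
 +[np.array([x,y,.117]) for x in(-.025,0,.025) for y in(-.127,-.083,.10,.127)]+[np.array([0,-.155,.13])])
def clr(tip,R):
    q=(OBS-tip)@R; q[:,2]*=-1  # x,y tool, k behind
    def box(hx,hy,k0,k1):
        d=np.maximum(np.abs(np.c_[q[:,0],q[:,1],q[:,2]-(k0+k1)/2])-[hx,hy,(k1-k0)/2],-1);
        return (np.linalg.norm(np.maximum(d,0),axis=1)+np.minimum(d.max(1),0)).min()
    return min(box(.0095,.015,0,.07),0.05), box(.0375,.095,.0697,.3)
E
python3 - <<'E'
from k import *
q0=ctrl.read_state()['joint_positions']; print(fk(q0),ctrl.read_state()['tcp_pos'])
BU=np.array([-.0352,.012,.147]);BD=np.array([-.036,.012,.114])
out=[]
for ph in range(-90,91,15):
  for a in (25,30,35,40,45,50):
    R=tool(np.radians(ph),np.radians(a)); n=R[:,0]*(1 if R[2,0]<0 else -1)
    for off in (0,.005):
      cs=[]
      for B in (BU,BD):
        tip=B-R[:,2]*.0065+off*n*(1 if n[0]<0 or ph else 1); cs+=clr(tip,R)
      cb=min(cs)
      if cb>.004:
        r=[ik(W(B-R[:,2]*.0065+off*n),F@R,[q0,q0+[.3,0,0,0,.5,0,0],q0-[.3,0,0,0,.5,0,0]]) for B in (BU,BD)]
        out.append((cb,ph,a,off,[round(c*1e3,1) for c in cs],[round(x.cost,5) for x in r],r[0].x.round(2).tolist()))
for o in sorted(out,key=lambda o:-o[0]): 
    if max(o[5])<1e-4: print(o)
print(len(out), [o[1:6] for o in out[:6]])
E
```

```text
(array([ 0.48150057, -0.03380824,  0.20996029]), array([[-0.91944793,  0.17155866,  0.35381228],
       [ 0.15684702,  0.98513333, -0.07008091],
       [-0.36057526, -0.00894135, -0.93268726]])) [ 0.48413889 -0.0345992   0.21100058]
(np.float64(0.01094854770832129), -30, 50, 0.005, [np.float64(10.9), np.float64(20.9), np.float64(36.0), np.float64(34.2)], [np.float64(0.0), np.float64(0.0)], [0.31, -0.2, -0.64, 2.4, 1.07, 0.71, -0.26])
(np.float64(0.010290729127462697), -30, 45, 0.005, [np.float64(10.3), np.float64(13.8), np.float64(33.8), np.float64(27.5)], [np.float64(0.0), np.float64(0.0)], [0.33, -0.22, -0.6, 2.36, 0.89, 0.68, -0.04])
(np.float64(0.007907303422196537), -45, 50, 0.005, [np.float64(7.9), np.float64(22.8), np.float64(33.0), np.float64(18.1)], [np.float64(0.0), np.float64(0.0)], [0.15, 0.0, -0.61, 2.26, 1.07, 1.04, -0.49])
(np.float64(0.007320506177230518), -45, 45, 0.005, [np.float64(7.3), np.float64(15.7), np.float64(30.1), np.float64(18.9)], [np.float64(0.0), np.float64(0.0)], [0.43, -0.03, -0.8, 2.22, 0.94, 0.97, -0.33])
(np.float64(0.006957391789518014), -30, 40, 
[... 1245 characters left out ...]
64(26.2), np.float64(11.1)], [np.float64(0.0), np.float64(0.0)]), (-60, 50, 0.005, [np.float64(5.3), np.float64(25.7), np.float64(29.4), np.float64(14.0)], [np.float64(0.0), np.float64(0.0)]), (-45, 40, 0.005, [np.float64(6.7), np.float64(8.9), np.float64(26.9), np.float64(12.5)], [np.float64(0.0), np.float64(0.0)]), (-45, 45, 0.005, [np.float64(7.3), np.float64(15.7), np.float64(30.1), np.float64(18.9)], [np.float64(0.0), np.float64(0.0)]), (-45, 50, 0.005, [np.float64(7.9), np.float64(22.8), np.float64(33.0), np.float64(18.1)], [np.float64(0.0), np.float64(0.0)]), (-30, 40, 0.005, [np.float64(9.7), np.float64(7.0), np.float64(30.9), np.float64(21.0)], [np.float64(2e-05), np.float64(0.0)])]
```

```bash
cat >> k.py <<'E'
RG=tool(np.radians(-35),np.radians(46)); n_=RG[:,0]*(1 if RG[2,0]<0 else -1)
def tip(B,back=0): return W(B-RG[:,2]*(.0065+back)+.005*n_)
E
python3 - <<'E'
from k import *
B=np.array([-.0352,.012,.147]); print('ball',W(B))
for R in (RG,RG@rz(np.pi)): go(tip(B,.05),F@R)
print(F@RG, n_, W(B), tip(B,.05))
E
```

```text
ball [ 0.51626332 -0.0813549   0.147     ]
t 3.15 tcp [ 0.4841 -0.0346  0.211 ] local [-0.0746  0.0528  0.211 ] shift cm [ 0.71 -1.52  2.78] f [-0.5  0.2 -0. ] gap 0.0003 q [ 0.11 -0.3  -0.13  2.15  0.05  0.93  1.35]
turn [ 18.87 -23.94  29.34] shift in goal axes [ 1.24 -1.08  2.8 ]
t 3.15 tcp [ 0.4841 -0.0346  0.211 ] local [-0.0746  0.0528  0.211 ] shift cm [ 0.71 -1.52  2.78] f [-0.5  0.2 -0. ] gap 0.0003 q [ 0.11 -0.3  -0.13  2.15  0.05  0.93  1.35]
turn [  31.85   25.11 -145.46] shift in goal axes [-1.24  1.08  2.8 ]
[[-0.49546539  0.70090926  0.51306944]
 [ 0.48689249  0.71325045 -0.50419193]
 [-0.7193398   0.         -0.69465837]] [-0.56903082  0.39843967 -0.7193398 ] [ 0.51626332 -0.0813549   0.147     ] [ 0.48479757 -0.05043359  0.1826515 ]
```

```bash
python3 -m crank '[[[2.7,-3.4,4.2],[0,0,0],1],[[2.7,-3.4,4.2],[0,0,0],1],[[2.7,-3.4,4.2],[0,0,0],1],[[2.7,-3.4,4.2],[0,0,0],1],[[2.7,-3.4,4.2],[0,0,0],1],[[2.7,-3.4,4.2],[0,0,0],1],[[2.7,-3.4,4.2],[0,0,0],1],[[0,0,0],[0,0,0],1]]'
python3 - <<'E'
from k import *
B=np.array([-.0352,.012,.147]); go(tip(B,.05),F@RG)
E
```

```text
time: 3.82
tcp_pos: [0.5011, -0.0318, 0.2019]
ee_rot: [[-0.585, 0.645, 0.492], [0.462, 0.764, -0.451], [-0.667, -0.036, -0.745]]
ft_force: [-0.0, 0.9, -0.8]
finger_gap: 0.0003
t 3.82 tcp [ 0.5011 -0.0318  0.2019] local [-0.0583  0.0584  0.2019] shift cm [ 1.37 -2.41  1.47] f [-0.   0.9 -0.8] gap 0.0003 q [ 0.01 -0.25 -0.42  2.26  0.73  0.92  0.07]
turn [ 1.52 -4.08  4.54] shift in goal axes [ 1.28 -2.48  1.44]
```

```bash
python3 -m crank '[[[1.5,-4,4.5],[0,0,0],1],[[0,0,0],[0.4,-0.6,0],1],[[0,0,0],[0.4,-0.7,0],1],[[0,0,0],[0.4,-0.7,0],1],[[0,0,0],[0.1,-0.5,0.7],1],[[0,0,0],[0,0,0.7],1],[[0,0,0],[0,0,0],1],[[0,0,0],[0,0,0],1]]'
python3 - <<'E'
from k import *
B=np.array([-.0352,.012,.147]); go(tip(B,.05),F@RG)
ims=[]
for n in ('scene','side'):
    s=cams.snapshot(n); P,c,u,v=cloud(s)
    red=(c[:,2]>130)&(c[:,1]<60)&(c[:,0]<60)&(P[:,2]>.1)&(P[:,2]<.17)&(P[:,1]<0); print(n,red.sum(),P[red].mean(0).round(4),u[red].mean(),v[red].mean(),'model ball px',px(s,W(B)),'tcp px',px(s,ctrl.read_state()['tcp_pos']))
    i=s['img'][130:270,190:360]; ims.append(cv2.resize(i,(400,330),interpolation=3))
cv2.imwrite('pics/e.png',np.hstack(ims))
E
```

```text
time: 4.48
tcp_pos: [0.4841, -0.0533, 0.1833]
ee_rot: [[-0.508, 0.696, 0.507], [0.486, 0.718, -0.498], [-0.711, -0.007, -0.703]]
ft_force: [0.2, 0.1, 0.2]
finger_gap: 0.0006
t 4.48 tcp [ 0.4841 -0.0533  0.1833] local [-0.0715  0.0343  0.1833] shift cm [ 0.15  0.26 -0.06] f [0.2 0.1 0.2] gap 0.0006 q [ 0.01 -0.26 -0.45  2.34  0.83  0.91 -0.12]
turn [ 0.04 -0.69  0.56] shift in goal axes [ 0.15  0.25 -0.07]
scene 15 [ 0.5137 -0.0852  0.1462] 259.06666666666666 226.73333333333332 model ball px (np.float64(258.72712330801716), np.float64(225.0896426047876)) tcp px (np.float64(235.56019103598072), np.float64(209.75697894911534))
side 19 [ 0.5116 -0.0835  0.1463] 264.1578947368421 231.47368421052633 model ball px (np.float64(264.931924963677), np.float64(229.664888313343)) tcp px (np.float64(237.52721183825543), np.float64(211.90102585037278))
```

View pics/e.png

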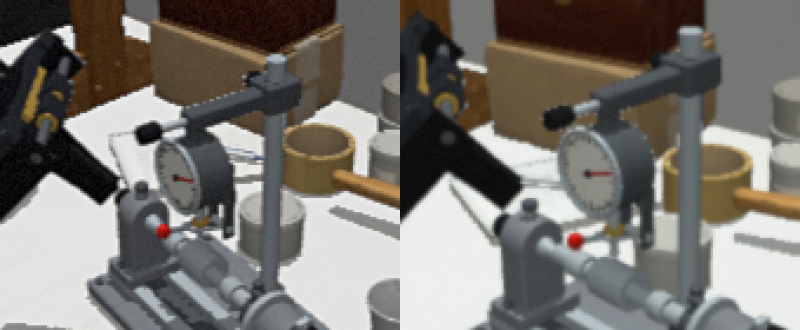

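```bash
python3 -m crank '[[[0,-0.6,0.5],[0.1,0.25,0.5],1],[[0,0,0],[0.05,0,0.7],1],[[0,0,0],[0,0,0.7],1],[[0,0,0],[0,0,0.7],1],[[0,0,0],[0,0,0.6],1],[[0,0,0],[0,0,0.6],1],[[0,0,0],[0,0,0.4],1],[[0,0,0],[0,0,0],1]]'
python3 - <<'E'
from k import *
B=np.array([-.0352,.012,.147]); go(tip(B,0),F@RG)
E
```

```text
time: 5.25
tcp_pos: [0.5064, -0.072, 0.1522]
ee_rot: [[-0.498, 0.7, 0.512], [0.487, 0.714, -0.503], [-0.718, -0.001, -0.696]]
ft_force: [0.1, -0.5, -0.7]
finger_gap: 0.0004
t 5.25 tcp [ 0.5064 -0.072   0.1522] local [-0.0465  0.0196  0.1522] shift cm [-0.07  0.03  0.69] f [ 0.1 -0.5 -0.7] gap 0.0004 q [ 0.06 -0.17 -0.45  2.35  0.96  0.84 -0.23]
turn [-0.01 -0.12  0.08] shift in goal axes [-0.07  0.03  0.69]
```

```bash
python3 -m crank '[[[0,0,0],[0,0,0.5],1],[[0,0,0],[0.25,0,0.35],1],[[0,0,0],[0.25,0,0.25],1],[[0,0,0],[0.25,0,0.25],1],[[0,0,0],[0.25,0,0.25],1],[[0,0,0],[0.25,0,0.25],1],[[0,0,0],[0.25,0,0.25],1],[[0,0,0],[0,0,0],1]]'
python3 - <<'E'
from k import *
B=np.array([-.036,.012,.114]); go(tip(B,0),F@RG)
ims=[]
for n in ('scene','side'):
    s=cams.snapshot(n); P,c,u,v=cloud(s)
    red=(c[:,2]>130)&(c[:,1]<60)&(c[:,0]<60)&(P[:,2]>.08)&(P[:,2]<.17)&(P[:,1]<0); print(n,red.sum(),P[red].mean(0).round(4),u[red].mean(),v[red].mean())
    ims.append(cv2.resize(s['img'][140:270,200:340],(400,371),interpolation=3))
cv2.imwrite('pics/f.png',np.hstack(ims))
E
```

```text
time: 5.92
tcp_pos: [0.5091, -0.0742, 0.1264]
ee_rot: [[-0.499, 0.699, 0.512], [0.486, 0.715, -0.502], [-0.718, -0.001, -0.696]]
ft_force: [-1.3, 0.8, 0.3]
finger_gap: 0.0005
t 5.92 tcp [ 0.5091 -0.0742  0.1264] local [-0.0435  0.0178  0.1264] shift cm [ 0.73 -0.05  0.89] f [-1.3  0.8  0.3] gap 0.0005 q [ 0.07 -0.11 -0.46  2.37  1.04  0.81 -0.33]
turn [ 0.05 -0.14  0.16] shift in goal axes [ 0.73 -0.05  0.89]
scene 10 [ 0.5131 -0.0862  0.1281] 259.5 234.7
side 15 [ 0.5105 -0.0842  0.1288] 264.46666666666664 241.33333333333334
```

View pics/f.png

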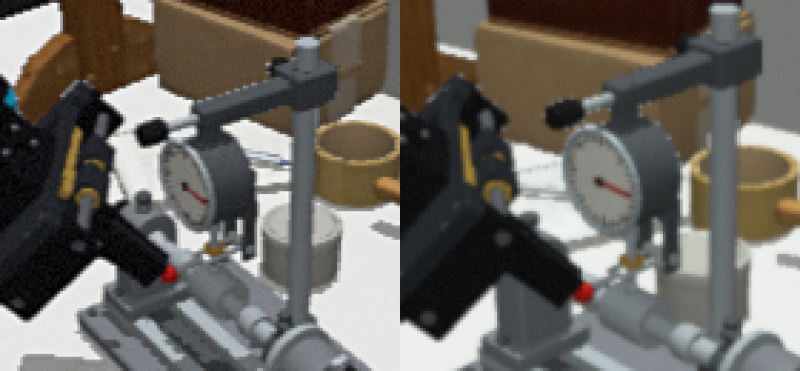

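The ball is going down under the fingertip (at 582,292 in the right half), and the dial hand is moving. I keep going to the stop.

```bash
python3 -m crank '[[[0,0,0],[0.2,0,0.25],1],[[0,0,0],[0.2,0,0.25],1],[[0,0,0],[0.2,0,0.22],1],[[0,0,0],[0.15,0,0.2],1],[[0,0,0],[0.1,0,0.1],1],[[0,0,0],[0.1,0,0.1],1],[[0,0,0],[0,0,0],1],[[0,0,0],[0,0,0],1]]'
python3 - <<'E'
from k import *
B=np.array([-.036,.012,.114]); go(tip(B,0),F@RG)
for n in ('scene','side'):
    s=cams.snapshot(n); P,c,u,v=cloud(s)
    red=(c[:,2]>130)&(c[:,1]<60)&(c[:,0]<60)&(P[:,2]>.08)&(P[:,2]<.17)&(P[:,1]<0); print(n,red.sum(),P[red].mean(0).round(4),u[red].mean(),v[red].mean(),px(s,W(B)))
E
```

```text
time: 6.68
tcp_pos: [0.5118, -0.0752, 0.1152]
ee_rot: [[-0.495, 0.699, 0.516], [0.485, 0.715, -0.504], [-0.721, 0.0, -0.693]]
ft_force: [-10.8, 4.7, 13.3]
finger_gap: 0.0007
t 6.68 tcp [ 0.5118 -0.0752  0.1152] local [-0.0406  0.0173  0.1152] shift cm [ 0.11 -0.18 -0.08] f [-10.8   4.7  13.3] gap 0.0007 q [ 0.07 -0.08 -0.46  2.38  1.09  0.81 -0.38]
turn [0.1  0.15 0.06] shift in goal axes [ 0.11 -0.18 -0.08]
scene 4 [ 0.513  -0.0865  0.1155] 259.75 240.0 (np.float64(258.9081396662903), np.float64(239.0143569979285))
side 8 [ 0.511  -0.0847  0.1167] 265.125 247.75 (np.float64(265.2444681075029), np.float64(247.47688022640688))
```

The force rose to 17 N, so the lever is at its stop. I retreat along the tool axis and read the dial.

```bash
python3 -m crank '[[[0,0,0],[0,0,-0.5],1],[[0,0,0],[0,0,-1],1],[[0,0,0],[0,0,-2],1],[[0,0,0],[0,0,-3],1],[[0,0,0],[0,0,-3],1],[[0,0,0],[0,0,-3],1],[[0,0,0],[0,0,-2],1],[[0,0,0],[0,0,0],1]]'
cat >> k.py <<'E'
def dial(name,out=None):
    s=cams.snapshot(name); c=np.array([-.022,.012,.19]); t=np.linspace(0,2*np.pi,4,endpoint=False); n=240; r=.034
    # local y to the left seen from the front -> right of picture is -y
    cor=[[-.022,.012+r,.19+r],[-.022,.012-r,.19+r],[-.022,.012-r,.19-r],[-.022,.012+r,.19-r]]
    H=cv2.getPerspectiveTransform(np.float32([px(s,W(p)) for p in cor]),np.float32([[0,0],[n,0],[n,n],[0,n]]))
    im=cv2.warpPerspective(s['img'],H,(n,n),flags=cv2.INTER_CUBIC)
    if out is not None: out.append(im)
    f=im.astype(int); red=np.clip(f[:,:,2]-np.maximum(f[:,:,0],f[:,:,1])-15,0,None)
    # face centre from the white disc
    g=(f.min(2)>120).astype(np.uint8); v,u=np.nonzero(red>20)
    if len(u)<5: return None
    ct=np.array([n/2,n/2]); w=red[v,u]; d=np.c_[u,v]-ct
    m=np.array([(d[:,0]*w).sum(),(d[:,1]*w).sum()])/w.sum()
    return np.arctan2(m[0],-m[1])%(2*np.pi), m.round(1),len(u)
E
python3 - <<'E'
from k import *
B=np.array([-.036,.012,.114]); go(tip(B,0),F@RG); o=[]
for n in ('scene','side'):
    print(dial(n,o)); s=cams.snapshot(n); P,c,u,v=cloud(s)
    red=(c[:,2]>130)&(c[:,1]<60)&(c[:,0]<60)&(P[:,2]>.08)&(P[:,2]<.17)&(P[:,1]<0); print(n,red.sum(),P[red].mean(0).round(4),u[red].mean(),v[red].mean(),px(s,W(B)))
cv2.imwrite('pics/g.png',np.hstack(o+[cv2.resize(s['img'][160:280,210:350],(280,240),interpolation=3)]))
E
```

```text
time: 7.45
tcp_pos: [0.4547, -0.0117, 0.1962]
ee_rot: [[-0.495, 0.695, 0.522], [0.484, 0.719, -0.498], [-0.722, 0.006, -0.692]]
ft_force: [-0.3, 0.1, -0.8]
finger_gap: 0.0003
t 7.45 tcp [ 0.4547 -0.0117  0.1962] local [-0.1075  0.0705  0.1962] shift cm [ 0.05 -0.82 11.67] f [-0.3  0.1 -0.8] gap 0.0003 q [-0.34 -0.3  -0.28  2.36  0.84  1.06 -0.24]
turn [0.6  0.19 0.11] shift in goal axes [ 1.000e-02 -6.900e-01  1.168e+01]
(np.float64(1.4336812272948978), array([51.5, -7.1]), 849)
scene 13 [ 0.5127 -0.0836  0.1176] 258.61538461538464 238.6153846153846 (np.float64(258.9081396662903), np.float64(239.0143569979285))
(np.float64(1.3520717480494748), array([41. , -9.1]), 722)
side 21 [ 0.513  -0.081   0.1166] 264.14285714285717 246.66666666666666 (np.float64(265.2444681075029), np.float64(247.47688022640688))
```

View pics/g.png

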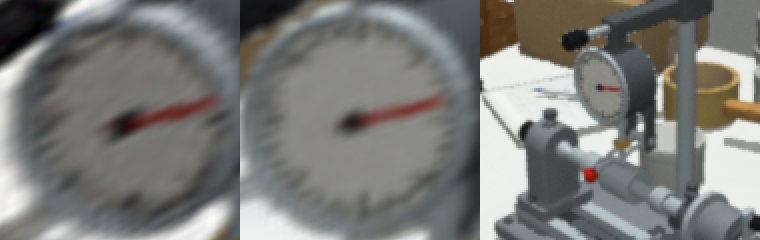

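Hand at about 1.33 rad (side view: pivot 110,122, tip 200,100 in its patch). With a range of 0–4.8 that is about ±116° from the top. The lever ball is at its down position. Next I go up and over to the crank knob.

```bash
python3 -m crank '[[[0,0,0],[-1.5,0,-1.4],0.7],[[0,0,0],[-2.3,0,-2.2],0.5],[[0,0,0],[-2.3,0,-2.2],0.5],[[0,0,0],[-2,0,-1.9],0.5],[[0,0,0],[-0.5,0,-0.5],0.5],[[0,0,0],[0,0,0],0.5],[[0,0,0],[0,0,0],0.5],[[0,0,0],[0,0,0],0.5]]'
python3 - <<'E'
from k import *
K=np.array([-.0035,-.155,.121])
for sgn in (1,-1):
    R=np.array([np.cross(sgn*fx,-fz),sgn*fx,-fz]).T; go(W(K)+[0,0,.15],R)
E
```

```text
time: 8.32
tcp_pos: [0.4786, -0.0016, 0.2998]
ee_rot: [[-0.492, 0.717, 0.494], [0.485, 0.697, -0.529], [-0.723, -0.021, -0.69]]
ft_force: [0.6, 0.0, -1.5]
finger_gap: 0.0413
t 8.32 tcp [ 0.4786 -0.0016  0.2998] local [-0.0855  0.0845  0.2998] shift cm [-12.06 -14.37  17.24] f [ 0.6  0.  -1.5] gap 0.0413 q [-0.46 -0.3  -0.16  2.15  0.8   1.27 -0.08]
turn [20.64 43.4  51.09] shift in goal axes [-23.95   8.2    2.88]
t 8.32 tcp [ 0.4786 -0.0016  0.2998] local [-0.0855  0.0845  0.2998] shift cm [-12.06 -14.37  17.24] f [ 0.6  0.  -1.5] gap 0.0413 q [-0.46 -0.3  -0.16  2.15  0.8   1.27 -0.08]
turn [ -51.09   24.3  -117.61] shift in goal axes [23.95 -8.2   2.88]
```

```bash
python3 -m crank '[[[2,4.3,5.1],[0,0,0],0.5],[[2,4.3,5.1],[0,0,0],0.5],[[2,4.3,5.1],[0,0,0],0.5],[[2,4.3,5.1],[0,0,0],0.5],[[2,4.3,5.1],[0,0,0],0.5],[[2,4.3,5.1],[0,0,0],0.5],[[2,4.3,5.1],[0,0,0],0.5],[[2,4.3,5.1],[0,0,0],0.5]]'
python3 - <<'E'
from k import *
K=np.array([-.0035,-.155,.121])
R=np.array([np.cross(fx,-fz),fx,-fz]).T; go(W(K)+[0,0,.15],R)
E
```

```text
time: 8.98
tcp_pos: [0.479, 0.0001, 0.3005]
ee_rot: [[-0.01, 0.998, 0.069], [0.988, 0.021, -0.153], [-0.154, 0.066, -0.986]]
ft_force: [-1.0, 0.8, 0.1]
finger_gap: 0.0437
t 8.98 tcp [4.790e-01 1.000e-04 3.005e-01] local [-0.0854  0.0862  0.3005] shift cm [-24.42   3.37   7.05] f [-1.   0.8  0.1] gap 0.0437 q [-0.32 -0.12  0.12  1.79  0.18  1.44 -0.2 ]
turn [ 4.62  8.52 10.36] shift in goal axes [-24.12   8.19   2.95]
```

```bash
python3 -m crank '[[[2.3,4.2,5.1],[0,0,0],0.5],[[2.3,4.2,5.1],[0,0,0],0.5],[[0,0,0],[-4,0.5,0],0.5],[[0,0,0],[-4,1,0],0.5],[[0,0,0],[-4,1.5,0],0.5],[[0,0,0],[-4,2,0],0.5],[[0,0,0],[-4,1.5,0],0.5],[[0,0,0],[-3.5,1.5,0],0.5]]'
python3 -m crank '[[[0,0,0],[0,0,0],0.5],[[0,0,0],[0,0,1],0.5],[[0,0,0],[0,0,2],0.5],[[0,0,0],[0,0,1.5],0.5],[[0,0,0],[0,0,0],0.5],[[0,0,0],[0,0,0],0.5],[[0,0,0],[0,0,0],0.5],[[0,0,0],[0,0,0],0.5]]'
python3 - <<'E'
from k import *
K=np.array([-.0035,-.155,.121])
R=np.array([np.cross(fx,-fz),fx,-fz]).T; go(W(K)+[0,0,.10],R)
s=cams.snapshot('wrist');m=[(r['conf'],np.round(r['extent'])) for r in models.recognise('wrist','crank_knob')[:2]];print(m,px(s,W(K)),px(s,W(K+[0,.018,0])),px(s,W(K-[0,.018,0])))
P,c,u,v=cloud(s);k=(c.max(1)<50)&(P[:,2]>.1)&(P[:,2]<.135)&(np.hypot(P[:,0]-.52,P[:,1]+.25)<.05)
Q=P[k]; print(k.sum())
if k.sum():
    print(Q.min(0),Q.max(0),np.median(Q,0), 'local',((np.median(Q,0)-O)@F).round(4),((Q-O)@F).min(0).round(4),((Q-O)@F).max(0).round(4))
cv2.imwrite('pics/h.png',s['img'])
E
```

```text
time: 9.65
tcp_pos: [0.5187, -0.2423, 0.3016]
ee_rot: [[0.16, 0.987, 0.001], [0.987, -0.16, -0.005], [-0.005, 0.001, -1.0]]
ft_force: [0.7, -0.2, 0.2]
finger_gap: 0.0437
time: 10.32
tcp_pos: [0.5207, -0.2392, 0.2593]
ee_rot: [[0.157, 0.988, 0.005], [0.988, -0.157, -0.006], [-0.005, 0.006, -1.0]]
ft_force: [0.0, 0.9, 0.2]
finger_gap: 0.0436
t 10.32 tcp [ 0.5207 -0.2392  0.2593] local [-0.0048 -0.143   0.2593] shift cm [-1.19  0.1   3.83] f [0.  0.9 0.2] gap 0.0436 q [-0.03  0.14  0.46  1.61 -0.06  1.4   0.28]
turn [0.33 0.27 0.47] shift in goal axes [-1.2   0.13  3.83]
[(0.61, array([159.,   1., 186.,  88.])), (0.57, array([254.,  32., 314., 235.]))] (np.float64(276.917204790088), np.float64(213.0763026722912)) (np.float64(277.09283275807945), np.float64(193.65820314735964)) (np.float64(276.74648434539114), np.float64(231.95180766149593))
497
[ 0.51333511 -0.26690802  0.12244368] [ 0.52917148 -0.23091407  0.12926188] [ 0.52133318 -0.2485766   0.12656126] local [-0.0026 -0.1521  0.1266] [-0.0081 -0.1705  0.1224] [ 0.003  -0.1345  0.1293]
```

View pics/h.png

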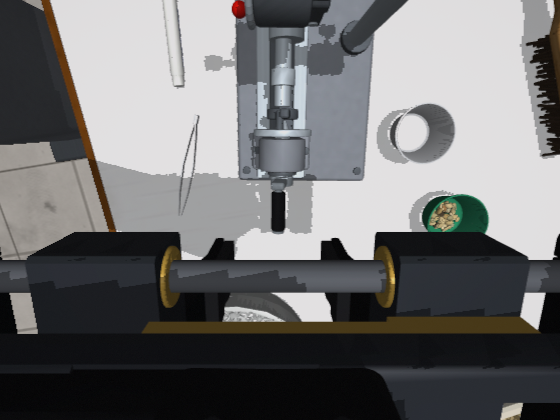

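The knob is well seen at px (278,210): local x -2.6 mm, y -152.5 mm, top 129 mm. The jaws are astride it. I go down and grip.

```bash
python3 -m crank '[[[0,0,0],[-1,0.22,1],0.5],[[0,0,0],[0,0,3],0.5],[[0,0,0],[0,0,3.5],0.5],[[0,0,0],[0,0,3.3],0.5],[[0,0,0],[0,0,2.5],0.5],[[0,0,0],[0,0,1.5],0.5],[[0,0,0],[0,0,0.5],0.5],[[0,0,0],[0,0,0],0.5]]'
python3 - <<'E'
from k import *
K=np.array([-.0026,-.1535,.106])
R=np.array([np.cross(fx,-fz),fx,-fz]).T; go(W(K),R)
E
```

```text
time: 11.08
tcp_pos: [0.5202, -0.251, 0.1037]
ee_rot: [[0.158, 0.987, 0.0], [0.987, -0.158, -0.005], [-0.005, 0.001, -1.0]]
ft_force: [0.5, 0.3, 0.2]
finger_gap: 0.0437
t 11.08 tcp [ 0.5202 -0.251   0.1037] local [-0.0034 -0.1547  0.1037] shift cm [ 0.12  0.08 -0.23] f [0.5 0.3 0.2] gap 0.0437 q [ 0.01  0.27  0.46  1.8  -0.13  1.1   0.35]
turn [0.06 0.29 0.38] shift in goal axes [ 0.12  0.08 -0.23]
```

```bash
python3 -m crank '[[[0,0,0],[0,0,0],1],[[0,0,0],[0,0,0],1],[[0,0,0],[0,0,0],1],[[0,0,0],[0,0,0],1],[[0,0,0],[0,0,0],1],[[0,0,0],[0,0,0],1],[[0,0,0],[0,0,0],1],[[0,0,0],[0,0,0],1]]'
python3 -m crank '[[[0,0,0],[0,0.41,0],1],[[0,0,0],[0,0.4,0.06],1],[[0,0,0],[0,0.39,0.12],1],[[0,0,0],[0,0.37,0.18],1],[[0,0,0],[0,0.33,0.24],1],[[0,0,0],[0,0,0],1],[[0,0,0],[0,0,0],1],[[0,0,0],[0,0,0],1]]'
python3 - <<'E'
from k import *
go(W([0,0,0])); o=[]
print(dial('scene',o),dial('side',o))
s=cams.snapshot('scene');cv2.imwrite('pics/i.png',np.hstack(o+[cv2.resize(s['img'][180:300,220:360],(280,240),interpolation=3)]))
E
```

```text
time: 11.75
tcp_pos: [0.5214, -0.2508, 0.1059]
ee_rot: [[0.158, 0.987, 0.004], [0.987, -0.158, -0.005], [-0.005, 0.004, -1.0]]
ft_force: [-1.5, 0.4, 2.1]
finger_gap: 0.0123
time: 12.42
tcp_pos: [0.5409, -0.2541, 0.0993]
ee_rot: [[0.158, 0.987, 0.005], [0.987, -0.158, -0.006], [-0.006, 0.006, -1.0]]
ft_force: [3.7, -1.8, -1.0]
finger_gap: 0.012
t 12.42 tcp [ 0.5409 -0.2541  0.0993] local [ 0.0176 -0.1543  0.0993] shift cm [15.49 -1.71  9.84] f [ 3.7 -1.8 -1. ] gap 0.012 q [ 0.01  0.31  0.45  1.75 -0.15  1.1   0.35]
(np.float64(0.20268195040750228), array([ 10.2, -49.4]), 588) (np.float64(6.279360875703485), array([ -0.2, -55.3]), 562)
```

View pics/i.png

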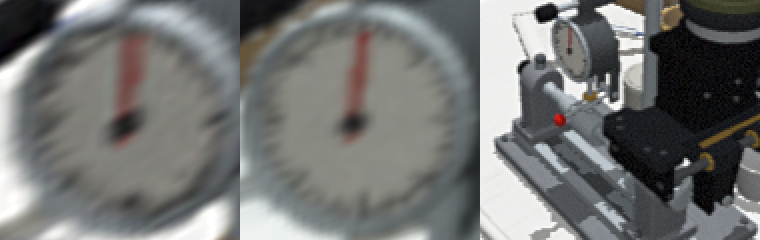

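Gripped, with small forces. The hand fell from 1.33 to about 0.13 over +45°, so the top lies the other way, about 161° back. I turn back over the top.

```bash
python3 -m crank '[[[0,0,0],[0,-0.43,-0.29],1],[[0,0,0],[0,-0.48,-0.2],1],[[0,0,0],[0,-0.51,-0.1],1],[[0,0,0],[0,-0.52,0],1],[[0,0,0],[0,-0.51,0.11],1],[[0,0,0],[0,-0.48,0.21],1],[[0,0,0],[0,-0.43,0.3],1],[[0,0,0],[0,0,0],1]]'
python3 - <<'E'
from k import *
go(W([0,0,0])); print(dial('scene'),dial('side'))
E
```

```text
time: 13.23
tcp_pos: [0.5052, -0.248, 0.098]
ee_rot: [[0.158, 0.987, 0.001], [0.987, -0.158, -0.004], [-0.004, 0.002, -1.0]]
ft_force: [-0.1, -0.8, -0.2]
finger_gap: 0.0119
t 13.23 tcp [ 0.5052 -0.248   0.098 ] local [-0.0186 -0.1542  0.098 ] shift cm [15.45  1.95  9.74] f [-0.1 -0.8 -0.2] gap 0.0119 q [ 0.    0.24  0.46  1.84 -0.12  1.09  0.35]
(np.float64(2.8319485078764646), array([15.8, 49.4]), 1105) (np.float64(3.0513586291677575), array([ 4.6, 50.7]), 855)
```

```bash
python3 -m crank '[[[0,0,0],[0,-0.36,0.37],1],[[0,0,0],[0,-0.28,0.44],1],[[0,0,0],[0,-0.18,0.49],1],[[0,0,0],[0,-0.08,0.51],1],[[0,0,0],[0,0.02,0.52],1],[[0,0,0],[0,0.12,0.51],1],[[0,0,0],[0,0.22,0.47],1],[[0,0,0],[0,0,0],1]]'
python3 - <<'E'
from k import *
go(W([0,0,0])); o=[]; print(dial('scene',o),dial('side',o)); cv2.imwrite('pics/j.png',np.hstack(o))
E
```

```text
time: 14.0
tcp_pos: [0.5027, -0.2477, 0.0651]
ee_rot: [[0.157, 0.988, 0.004], [0.988, -0.157, -0.006], [-0.005, 0.005, -1.0]]
ft_force: [4.6, 0.2, -0.5]
finger_gap: 0.0122
t 14.0 tcp [ 0.5027 -0.2477  0.0651] local [-0.0211 -0.1543  0.0651] shift cm [15.45  2.2   6.44] f [ 4.6  0.2 -0.5] gap 0.0122 q [ 0.01  0.27  0.45  1.88 -0.14  1.02  0.36]
(np.float64(4.675604037987163), array([-45.7,   1.7]), 1048) (np.float64(4.701929278247925), array([-53.7,   0.6]), 808)
```

View pics/j.png

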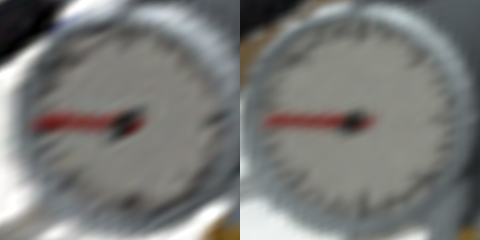

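```bash
python3 -m crank '[[[0,0,0],[0,0.12,0.19],1],[[0,0,0],[0,0.14,0.18],1],[[0,0,0],[0,0,0],1],[[0,0,0],[0,0,0],1],[[0,0,0],[0,0,0],1],[[0,0,0],[0,0,0],1],[[0,0,0],[0,0,0],1],[[0,0,0],[0,0,0],1]]'
python3 - <<'E'
from k import *
go(W([0,0,0])); print(dial('scene'),dial('side'))
E
```

```text
time: 14.77
tcp_pos: [0.5048, -0.2481, 0.0624]
ee_rot: [[0.158, 0.987, 0.004], [0.987, -0.158, -0.006], [-0.005, 0.005, -1.0]]
ft_force: [5.2, 0.2, 0.6]
finger_gap: 0.0119
t 14.77 tcp [ 0.5048 -0.2481  0.0624] local [-0.019  -0.1543  0.0624] shift cm [15.45  1.98  6.17] f [5.2 0.2 0.6] gap 0.0119 q [ 0.01  0.28  0.45  1.87 -0.14  1.01  0.36]
(np.float64(4.614093704218254), array([-46.4,   4.6]), 937) (np.float64(4.653578679008585), array([-58.2,   3.4]), 655)
```

It has passed the top by roughly 13°; I turn back that much.

```bash
python3 -m crank '[[[0,0,0],[0,-0.16,-0.24],1],[[0,0,0],[0,-0.16,-0.26],1],[[0,0,0],[0,0,0],1],[[0,0,0],[0,0,0],1],[[0,0,0],[0,0,0],1],[[0,0,0],[0,0,0],1],[[0,0,0],[0,0,0],1],[[0,0,0],[0,0,0],1]]'
python3 - <<'E'
from k import *
go(W([0,0,0])); print(dial('scene'),dial('side'))
E
```

```text
time: 15.53
tcp_pos: [0.5012, -0.2475, 0.0673]
ee_rot: [[0.158, 0.987, 0.003], [0.987, -0.158, -0.005], [-0.005, 0.004, -1.0]]
ft_force: [3.1, 2.1, 4.9]
finger_gap: 0.0121
t 15.53 tcp [ 0.5012 -0.2475  0.0673] local [-0.0226 -0.1543  0.0673] shift cm [15.44  2.35  6.67] f [3.1 2.1 4.9] gap 0.0121 q [ 0.01  0.27  0.45  1.88 -0.13  1.02  0.36]
(np.float64(4.693914472408247), array([-45.5,   0.8]), 1024) (np.float64(4.736099172122383), array([-55.4,  -1.3]), 827)
```

```bash
python3 -m crank '[[[0,0,0],[0,0,0],0.7],[[0,0,0],[0,0,0],0.7],[[0,0,0],[0,0,0],0.7],[[0,0,0],[0,0,0],0.7],[[0,0,0],[0,0,-0.5],0.7],[[0,0,0],[0,0,-1.5],0.7],[[0,0,0],[0,0,-2.5],0.7],[[0,0,0],[0,0,-3],0.7]]'
python3 -m crank '[[[0,0,0],[0,0,-3],0.7],[[0,0,0],[0,0,-3],0.7],[[0,0,0],[0,0,-3],0.7],[[0,0,0],[0,0,-3],0.7],[[0,0,0],[0,0,-1],0.7],[[0,0,0],[0,0,0],0.7],[[0,0,0],[0,0,0],0.7],[[0,0,0],[0,0,0],0.7]]'
python3 - <<'E'
from k import *
go(W([0,0,0])); o=[];print(dial('scene',o),dial('side',o))
B=np.array([-.036,.012,.114])
for n in ('scene','side'):
    s=cams.snapshot(n);P,c,u,v=cloud(s)
    red=(c[:,2]>130)&(c[:,1]<60)&(c[:,0]<60)&(P[:,2]>.08)&(P[:,2]<.15)&(P[:,1]<0); print(n,red.sum(),P[red].mean(0).round(4),u[red].mean(),v[red].mean(),px(s,W(B)))
    o.append(cv2.resize(s['img'][160:330,210:390],(254,240),interpolation=3))
cv2.imwrite('pics/k.png',np.vstack([np.hstack(o[:2]),np.hstack([cv2.resize(x,(240,240)) for x in o[2:]])]))
E
```

```text
time: 16.3
tcp_pos: [0.4989, -0.2469, 0.1414]
ee_rot: [[0.158, 0.987, -0.002], [0.987, -0.158, -0.005], [-0.005, -0.001, -1.0]]
ft_force: [0.6, 0.6, 0.4]
finger_gap: 0.0256
time: 16.97
tcp_pos: [0.4995, -0.2461, 0.2702]
ee_rot: [[0.158, 0.987, 0.0], [0.987, -0.158, -0.004], [-0.004, 0.001, -1.0]]
ft_force: [-0.2, -0.7, -1.3]
finger_gap: 0.0262
t 16.97 tcp [ 0.4995 -0.2461  0.2702] local [-0.0246 -0.1533  0.2702] shift cm [15.43  2.55 26.96] f [-0.2 -0.7 -1.3] gap 0.0262 q [-0.03  0.1   0.47  1.63 -0.04  1.42  0.29]
(np.float64(4.698187125887406), array([-46.6,   0.7]), 963) (np.float64(4.734991993121934), array([-55.3,  -1.3]), 824)
scene 15 [ 0.5125 -0.0841  0.1172] 258.73333333333335 238.93333333333334 (np.float64(258.9081396662903), np.float64(239.0143569979285))
side 22 [ 0.5132 -0.0811  0.1165] 264.27272727272725 246.6818181818182 (np.float64(265.2444681075029), np.float64(247.47688022640688))
```

View pics/k.png

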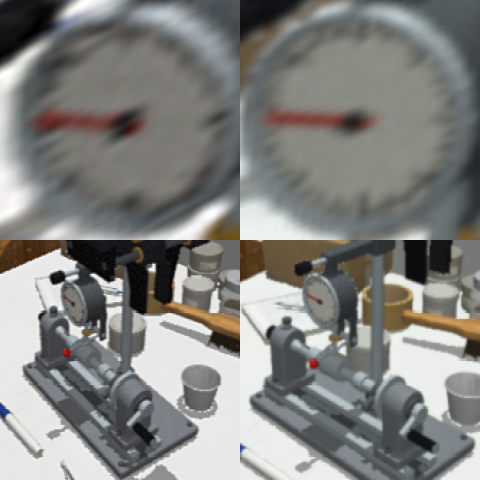

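The hand is free, the dial hand stands just past 9 o'clock at its maximum (4.70–4.73), and the ball is down at its predicted spot. I hand it in.

```bash
python3 -c "
from cell import ctrl
print(ctrl.hand_in())"
```

```text
the job is handed in; nothing more can be done
None
```

The job is handed in with the lever down, the eccentric within a few degrees of its highest point, and the hand clear of everything. No verdict was reported back.

- **Lever:** I lowered it in small steps with the closed fingertips until it met its stop at about 17 N. The robot could not lean straight back far enough, because joint 2 reached its limit at about 21°. I leaned it diagonally by about 46° instead. At the end the ball sat within about 1 pixel of its predicted down position in both cameras. That resolves only about 0.04 rad, so the contact with the stop is the stronger evidence.
- **Crank:** I gripped the knob and turned it. The first turn, 45° forward, took the dial hand from 1.33 down to about 0.13 rad, which was the wrong way. I then turned back over the top, went a little past the highest point, and came back to it.
- **Final dial reading:** With the hand off, it read 4.70 rad in the scene camera and 4.73 in the side camera, unchanged by letting go. Turning about 13° further back had lowered it to 4.61 and 4.65. The two cameras disagree by about 0.04 rad.
- **Other objects:** The hand stayed well clear of the marker, tin, cup and tweezers. The last picture shows nothing out of place, but I did not measure their positions. The only large wrist force was the 17 N at the lever stop, and I saw no sign of touching the dial gauge.

It took about 17 s of the 61 s allowed.

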